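Palette knife out of the lipped utensil tray

TASK

Turn the black dial on the utensil tray until its white pointer stands at the green mark, which swings the blue shutter aside from the opening. Then take the offset spatula by its black handle, tilt it and draw it out through the opening handle first, without forcing it against the tray (it is longer than the opening, and both its ends lie under the tray's turned-in lips). Finish while still holding it: the program ends with the spatula held still in the gripper over the tray, touching nothing else, all of it at least 10 cm above the tray's rim, the dial still at the green mark, and the cutters and timer beside the tray left alone.

Things in the scene. Friction and masses are not known exactly. Their poses are not given: they have to be found in the camera images.
- tray: metal utensil tray with a white floor, fixed, 381 mm along its y, 248 mm along its x, 78 mm high. Origin on the table, under the opening's long middle line. Axes: z up, +y towards the end where the spatula's handle lies. In this frame the floor's top is at z = 3 mm; the inside runs x -85 to 85, y -205 to 170 mm; the opening from above only x -85 to 85, y -100 to 120 mm
- opening (a point): centre of the opening, at rim height (78 mm above the table); axes as the tray's
- deep_lip (a point): middle of the free edge of the deep lip, on its top (78 mm above the table). This lip, 3 mm thick (underside 75 mm above the table), covers the 105 mm of the inside at the tray's -y end, over the spatula's blade; axes as the tray's
- short_lip (a point): middle of the free edge of the short lip, on its top (78 mm above the table). It is 3 mm thick and covers the last 50 mm of the inside at the tray's +y end, over the end of the spatula's handle; axes as the tray's
- housing (a point): centre of the top of the solid grey housing along the tray's +x side, which carries the dial: 75 mm along x, 381 mm along y, its top level with the rim
- dial (a joint): angle of the dial in rad about the vertical, growing anticlockwise seen from above, 0 to 2.0: the white pointer is along the tray's +x at 0 and along the tray's +y, on the green mark, at 1.571. Starts between 0.15 and 0.7; light friction (about 0.06 N m); stays where it is left
- dial_grip (a point): centre of the dial's black grip bar on the dial's axis, 27 mm above the housing's top; the bar is 44 mm long along this point's x (the pointer's direction), 12 mm wide along its y, 30 mm high (its top 15 mm above this point, the round hub of 24 mm radius 15 mm below it)
- shutter_end (a point): middle of the outer end of the blue metal shutter, which is fixed to the dial and turns with it: 50 mm wide, 3 mm thick, 2 to 5 mm above the rim, reaching 170 mm from the dial's axis opposite to the pointer; over the opening at the start, along the housing at the green mark
- green_mark (a point): the green tick on the housing, at 39 mm from the dial's axis towards the tray's +y; the other ticks are black
- spatula_grip (a point): offset spatula, 306 mm long, about 70 g, lying on the tray's floor roughly along the tray's y. This point is inside the black handle: 88 mm from the handle's end, 218 mm from the blade's tip, 15 mm above the blade's underside. y: along the tool to the handle's end; z up. Handle 18 mm wide, 26 mm high, from 20 mm on the blade side of this point to its end
- spatula_tip (a point): tip of the spatula's steel blade (30 mm wide, 2 mm thick); at the start the handle's weight tips the tool by about 1 degree, so that this tip is some 5 mm off the tray's floor
- spatula_end (a point): end of the spatula's handle, half-way up
- cutter_a: round steel pastry cutter, 60 mm across, 43 mm high, origin at its underside's centre; a bystander
- cutter_b: round steel pastry cutter, 72 mm across, 43 mm high, origin at its underside's centre; a bystander
- timer: white kitchen timer with a red dial, 60 x 64 x 66 mm, origin at its underside's centre; a bystander (its own red dial plays no part)

How it is judged:
By the outcome, as a careful person would: the job done as asked, in the order asked, and still so for the second after the job is handed in, while the arm keeps its last pose, push and grip.
It also fails if it takes over 51 s, if anything falls off the work surface, if the arm or the gripper's body presses on something with over 40 N, if the wrist force passes 120 N, or if a joint passes its speed limit or range.

ROBOT

A 7-joint arm with a two-finger parallel gripper is mounted at the origin on the work surface; the furniture and walls round the work are solid. World frame = base frame: x ahead of the robot, y to its left, z up, the work surface at z = 0. Lengths are in m, angles in degrees, forces in N, time in s.
With the tool pointing down it reaches from about 0.4 to 0.875 m from the base axis. Payload 6.5 kg.
Tool frame: the origin (TCP) lies at the very end of the fingers, on their centre line; the grasp point (between the pads) lies 19 mm behind it (r.pinch_z is the distance from the TCP to the grasp point, in m); z points along the fingers, y is the line along which they close (so a half turn about z gives the same grasp; the last joint's range is limited). The gripper opens to 85 mm and grips with 20 to 120 N. Pads are 22 mm wide; open, the fingers measure 114 mm over their backs; the gripper's body (76 mm by 85 mm) begins 54 mm behind the grasp point. The pads swing forward as they close: fully open they stand 13 mm farther back than shut.
Start: joints at [-66.876, 30.733, -0.252, 88.115, 0.149, 61.152, -4.079], TCP at [0.294, 0.58, 0.231] pointing down, gripper open.
Joint ranges: [-154.64, 154.64], [-21.42, 123.67], [-72.66, 72.17], [13.99, 137.28], [-74.86, 254.86], [10.95, 109.41], [-158.01, 158.01]. Speed limits (degrees/s): [136.94, 136.94, 180, 180, 180, 180, 180].

INTERFACE

Orientations are given as [roll, pitch, yaw] about the fixed x, y, z axes, in that order (R = Rz(yaw) Ry(pitch) Rx(roll)).
In Python, from bench import r gives the robot as it stands. The module is installed in compiled form; this text tells all that it offers.
- The arm moves only by the shell command python3 -m crank 'ROWS' [FORCE]. ROWS is JSON, a list of rows, each an object with "claw": the opening, from 0 (shut) to 1 (fully open); "linear": the shift along the tool's x, y, z in cm, a list of three; "roll": the turn about the tool's z in degrees. A call has 1 to 5 rows; each row is the pose to reach, as a shift and turn from the pose commanded when the call began, along the tool's axes at that moment; what a row does not reach only later rows make up. A row lasts 1/10 s, in which the tool goes at most 50 mm and 8.59 degrees, less where a joint would pass 70% of its speed; a pose out of reach is approached as far as the arm can. A call with a gripper value outside its range is refused whole. The fingers move at their own pace and stop on an object; FORCE is the grip in N (left out, the last holds). Time passes only in rows, so rows that repeat a pose let the fingers close. It gives the time, the measured TCP pose, the force, the opening and the grip force at its end, in the units of the state.
- r.state(): the state, without advancing time (a new reading comes with each control period).
- r.snapshot(name): name is "scene" or "top"; returns a dict with "img" (384x512x3 uint8, red, green, blue), "z_map" (384x512 float32, m along the optical axis (not along the pixel's ray), 0 where there is no reading), "vfov" (degrees; the focal length in pixels is half the picture's height over the tangent of half this angle, whatever the lens; pixels are square), "cx", "cy" (the principal point, pixels), "rvec" (rotation vector, rad) and "tvec" (3), from world to camera coordinates, as OpenCV has them. Camera axes: x right, y down, z forward; pixel columns grow to the right and rows downward; lengths in m; the calibration is good to about 2 mm. A picture is of the moment at which its call begins.
- r.job_done(): hands the job in; it is judged then, once.
The state is a dict: "clock": time; "q": joint angles; "joint_velocities": joint speeds; "joint_efforts": joint torques, N m; "tcp_pos": TCP position; "tool_rot": TCP orientation; "force": force on the tool from outside, world axes, zero at the start; "moment": the same for the moment, N m; "grip_width": opening from 0.0 (shut) to 1.0 (fully open); "grip_force": force on a finger pad.
Only numpy, scipy, OpenCV 4.12 (cv2) and the standard library are available. Lean on these libraries where they do the work, as an engineer would, in place of code of your own. Each camera call takes 0.05 s, during which the arm holds its last target. There are 200 camera calls.

## Working session

There is one attempt and no reset: what is moved stays moved. The work goes in short steps, Python scripts to look and compute and a shell command to move; the robot and the scene stay as the last step left them, time stands still between calls to the robot, and variables do not carry over. Pictures are saved under pics/ and viewed, at most 10 in all, crops included, and the job is handed in when it is done.

```bash
mkdir -p pics; cat > h.py <<'E'
import numpy as np, cv2
from bench import r
def snap(n,f=None):
    s=r.snapshot(n)
    if f: cv2.imwrite('pics/'+f,s['img'][:,:,::-1])
    return s
def world(s,u,v,z=None):
    """pixel -> world, by depth, or on plane z"""
    f=s['img'].shape[0]/2/np.tan(np.radians(s['vfov'])/2)
    R=cv2.Rodrigues(np.array(s['rvec'],float))[0];t=np.array(s['tvec'],float).ravel()
    d=np.array([(u-s['cx'])/f,(v-s['cy'])/f,1.])
    o=-R.T@t; w=R.T@d
    if z is None: return o+w*s['z_map'][int(round(v)),int(round(u))]
    return o+w*(z-o[2])/w[2]
def pix(s,p):
    f=s['img'].shape[0]/2/np.tan(np.radians(s['vfov'])/2)
    R=cv2.Rodrigues(np.array(s['rvec'],float))[0];c=R@np.array(p)+np.array(s['tvec']).ravel()
    return c[0]/c[2]*f+s['cx'],c[1]/c[2]*f+s['cy']
E
python3 - <<'E'
from h import *
for n in('scene','top'):
    s=snap(n,n+'0.png'); print(n,s['vfov'],s['cx'],s['cy'],s['rvec'],s['tvec'])
print(r.state(), r.pinch_z)
E
```

```text
scene 43.79322565979746 254.73547898296547 192.04557935858412 [ 2.20720852 -0.91616073  0.35875186] [-0.46097318  0.29234493  1.27715772]
top 52.3558206876797 255.0133298658242 195.21843197958077 [ 2.1837271  -2.13728656  0.16428929] [-0.15180674  0.56959756  1.15043817]
{'clock': 0.1, 'q': array([-66.87658232,  30.77436616,  -0.25424926,  88.16357659,
         0.14758258,  61.15152461,  -4.08125639]), 'joint_velocities': array([ 0.03065346, -0.06238704, -0.10735122, -0.17738856,  0.03639664,
       -0.00532843, -0.00546732]), 'joint_efforts': array([ 2.74499995e-03, -5.84565282e+01,  1.05194874e+00, -2.59776020e+01,
        1.26094907e-02,  4.60893178e-03, -2.18095136e-05]), 'tcp_pos': array([0.29400298, 0.57908567, 0.23049695]), 'tool_rot': array([-1.79911022e+02,  5.41434126e-03,  1.53085188e+02]), 'force': array([ 0.00335205, -1.0723977 ,  0.32273814]), 'moment': array([-0.01804814, -0.01780113,  0.00177263]), 'grip_force': 0.0, 'grip_width': 1.0021978432638285} 0.0187
```

View pics/top0.png

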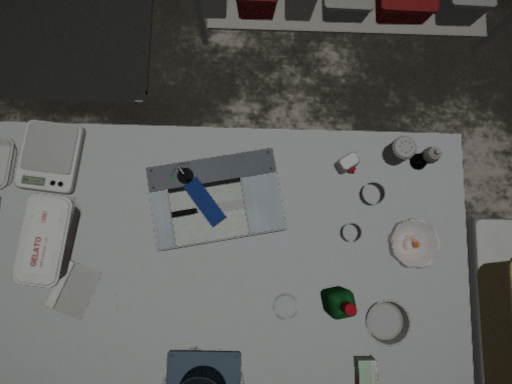

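View pics/scene0.png

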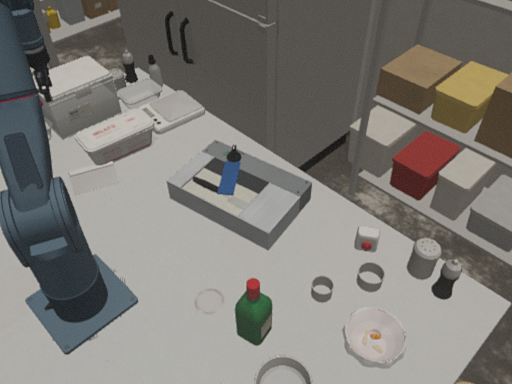

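The top view shows the tray around (215,200), dial at (185,175), the shutter over the opening out to (213,222), and the handle at (183,212). I'll zoom in on it next.

```bash
python3 - <<'E'
from h import *
s=snap('top')
c=s['img'][140:260,135:295,::-1]
cv2.imwrite('pics/crop0.png',cv2.resize(c,None,fx=5,fy=5,interpolation=cv2.INTER_CUBIC))
for u,v in [(185,175),(213,222),(183,212),(151,190),(265,205),(200,235)]: print(u,v,world(s,u,v).round(4))
E
```

```text
185 175 [0.6155 0.0624 0.1199]
213 222 [ 0.4858 -0.0184  0.0823]
183 212 [0.5178 0.0789 0.0269]
151 190 [0.5766 0.1678 0.0744]
265 205 [ 0.5395 -0.1689  0.0757]
200 235 [0.4496 0.0269 0.0069]
```

View pics/crop0.png

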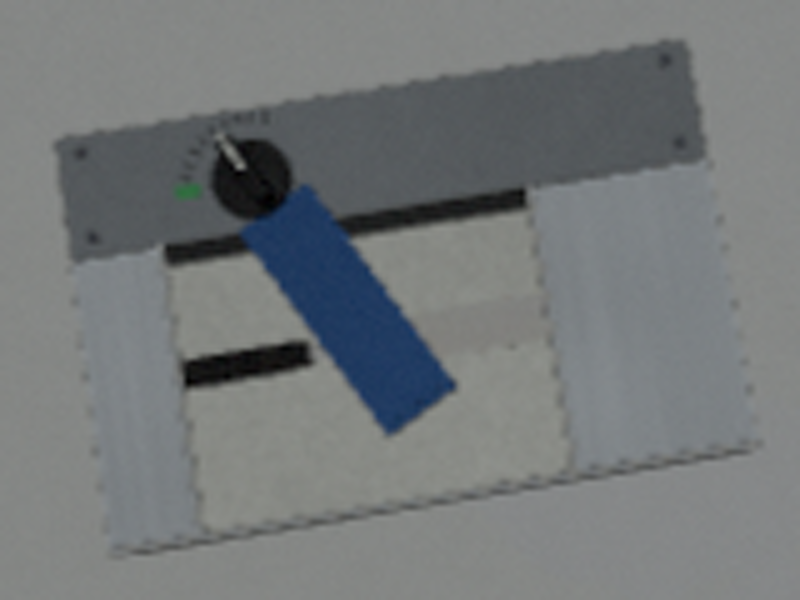

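The crop shows the pointer running from (217,130), the green mark at (187,191), the shutter end at (425,410), the lip edges, and the handle from (185,373) to (310,353).

```bash
cat >> h.py <<'E'
def cw(s,X,Y,z): return world(s,135+(X-2)/5,140+(Y-2)/5,z)
E
python3 - <<'E'
from h import *
s=snap('top')
P={'c1':(58,140,.078),'c2':(687,41,.078),'c3':(760,443,.078),'c4':(111,553,.078),'d1':(533,190,.078),'d2':(573,470,.078),'s1':(163,248,.078),'s2':(202,532,.078),
'ptip':(217,130,.12),'oth':(272,205,.12),'green':(187,191,.078),'sh1':(456,385,.083),'sh2':(389,435,.083),'h1':(306,342,.029),'h2':(311,363,.029),'hl1':(183,362,.029),'hl2':(187,386,.029),'b1':(540,320,.006)}
W={k:cw(s,*p) for k,p in P.items()}
for k in W: print(k,W[k].round(4))
yd=(W['c1']-W['c2']+W['c4']-W['c3'])[:2]; print('yaw of tray y',np.degrees(np.arctan2(yd[1],yd[0])), np.linalg.norm(yd)/2)
xd=(W['c1']-W['c4']+W['c2']-W['c3'])[:2]; print('yaw x',np.degrees(np.arctan2(xd[1],xd[0])), np.linalg.norm(xd)/2)
op=(W['d1']+W['d2']+W['s1']+W['s2'])/4; print('open',op)
a=np.arctan2(xd[1],xd[0]); ux=np.array([np.cos(a),np.sin(a)]);uy=np.array([-ux[1],ux[0]])
O=op[:2]-.01*uy
for k in W: d=W[k][:2]-O; print(k,'tray',(d@ux*1000).round(1),(d@uy*1000).round(1))
E
```

```text
c1 [0.6427 0.1848 0.078 ]
c2 [ 0.7122 -0.1869  0.078 ]
c3 [ 0.4725 -0.233   0.078 ]
c4 [0.4014 0.1406 0.078 ]
d1 [ 0.6193 -0.0969  0.078 ]
d2 [ 0.4546 -0.1242  0.078 ]
s1 [0.5795 0.1197 0.078 ]
s2 [0.4145 0.089  0.078 ]
ptip [0.6422 0.0836 0.12  ]
oth [0.5995 0.0504 0.12  ]
green [0.6138 0.1073 0.078 ]
sh1 [ 0.5022 -0.0551  0.083 ]
sh2 [ 0.4724 -0.0172  0.083 ]
h1 [0.5307 0.0402 0.029 ]
h2 [0.5179 0.0366 0.029 ]
hl1 [0.5168 0.1143 0.029 ]
hl2 [0.5022 0.1112 0.029 ]
b1 [ 0.55   -0.1019  0.006 ]
yaw of tray y 100.68384403975067 0.37923958855709367
yaw x 10.633175968501881 0.24461922801927594
open [ 0.51695981 -0.00311854  0.078     ]
c1 tray 158.2 171.5
c2 tray 157.9 -206.7
c3 tray -86.1 -207.8
c4 tray -87.0 172.6
d1 tray 83.3 -101.0
d2 tray -83.7 -97.5
s1 tray 84.1 119.1
s2 tray -83.7 119.4
ptip tray 139.1 72.1
oth tray 91.0 47.3
green tray 115.6 100.6
sh1 tray -24.1 -38.4
sh2 tray -46.4 4.4
h1 tray 21.5 50.0
h2 tray 8.3 48.9
hl1 tray 21.5 125.5
hl2 tray 6.6 125.1
b1 tray 14.2 -93.1
```

Measured (tray yaw 10.65°, sizes check out): the dial is at about (0.621, 0.068) and its angle is 27.3°, so it needs +62.7°. The spatula lies at tray x≈14, with its end at y≈158 mm. Moving above the dial now.

```bash
python3 -m crank '[{"claw":1,"linear":[-4.4,-2.6,-0.6],"roll":0},{"claw":1,"linear":[-8.7,-5.2,-1.2],"roll":0},{"claw":1,"linear":[-13.1,-7.7,-1.8],"roll":0},{"claw":1,"linear":[-17.4,-10.3,-2],"roll":0},{"claw":1,"linear":[-21.8,-12.8,-2],"roll":0}]' 20
python3 -m crank '[{"claw":1,"linear":[-4.4,-2.6,0],"roll":0},{"claw":1,"linear":[-8.7,-5.2,0],"roll":0},{"claw":1,"linear":[-13.1,-7.7,0],"roll":0},{"claw":1,"linear":[-17.4,-10.3,0],"roll":0},{"claw":1,"linear":[-21.8,-12.8,0],"roll":0}]'
python3 -m crank '[{"claw":1,"linear":[-4.4,-2.6,0],"roll":0},{"claw":1,"linear":[-8.7,-5.2,0],"roll":0},{"claw":0.6,"linear":[-8.7,-5.2,0],"roll":8},{"claw":0.6,"linear":[-8.7,-5.2,0],"roll":16},{"claw":0.6,"linear":[-8.7,-5.2,0],"roll":24}]'
```

```text
clock: 0.7
tcp_pos: [0.4294, 0.3683, 0.2517]
tool_rot: [180.0, 0.0, 153.1]
force: [0.6, 1.0, -0.3]
grip_width: 1.004
grip_force: 0.0
clock: 1.2
tcp_pos: [0.5641, 0.1577, 0.2514]
tool_rot: [180.0, -0.0, 153.1]
force: [0.7, 1.0, 0.3]
grip_width: 0.999
grip_force: 0.0
clock: 1.7
tcp_pos: [0.6175, 0.0732, 0.2509]
tool_rot: [-180.0, -0.0, 128.7]
force: [0.3, 0.4, -0.5]
grip_width: 0.597
grip_force: 0.0
```

```bash
python3 -m crank '[{"claw":0.6,"linear":[0,0,0],"roll":8.5},{"claw":0.6,"linear":[0,0,0],"roll":17},{"claw":0.6,"linear":[0,0,0],"roll":25.5},{"claw":0.6,"linear":[0,0,0],"roll":34},{"claw":0.6,"linear":[0,0,0],"roll":42}]'
python3 -m crank '[{"claw":0.6,"linear":[0,0,0],"roll":8.5},{"claw":0.6,"linear":[0,0,0],"roll":17},{"claw":0.6,"linear":[0,0,0],"roll":25.5},{"claw":0.6,"linear":[0,0,0],"roll":34},{"claw":0.6,"linear":[0,0,0],"roll":42}]'
python3 -m crank '[{"claw":0.6,"linear":[0,0,4],"roll":6.5},{"claw":0.6,"linear":[0,0,6],"roll":6.5},{"claw":0.6,"linear":[0,0,8],"roll":6.5}]'
python3 - <<'E'
from h import *
st=r.state();print(st['tcp_pos'],st['tool_rot'],st['q'])
y=np.radians(st['tool_rot'][2]);R=np.array([[np.cos(y),np.sin(y)],[np.sin(y),-np.cos(y)]])
print((R.T@(np.array([.621,.0677])-st['tcp_pos'][:2]))*100)
E
```

```text
clock: 2.2
tcp_pos: [0.6173, 0.0739, 0.2511]
tool_rot: [-180.0, 0.0, 86.7]
force: [-0.6, 0.2, 0.2]
grip_width: 0.603
grip_force: 0.0
clock: 2.7
tcp_pos: [0.6173, 0.074, 0.2511]
tool_rot: [-180.0, 0.0, 44.8]
force: [-0.2, -0.8, 0.5]
grip_width: 0.601
grip_force: 0.0
clock: 3.0
tcp_pos: [0.6169, 0.0741, 0.1698]
tool_rot: [-180.0, 0.1, 38.6]
force: [-0.3, 0.6, -0.6]
grip_width: 0.599
grip_force: 0.0
[0.61689252 0.07410157 0.16982102] [-1.79969899e+02  6.36168170e-02  3.86028806e+01] [-34.00277528  35.5039407   33.16233823  97.12247921 -22.99348579
  54.37884996 -43.48346054]
[-0.07841077  0.75654962]
```

```bash
python3 -m crank '[{"claw":0.6,"linear":[-0.1,0.75,1],"roll":0.7},{"claw":0.6,"linear":[-0.1,0.75,3],"roll":0.7},{"claw":0.6,"linear":[-0.1,0.75,5],"roll":0.7},{"claw":0.6,"linear":[-0.1,0.75,7],"roll":0.7},{"claw":0.6,"linear":[-0.1,0.75,7.3],"roll":0.7}]'
python3 -m crank '[{"claw":0,"linear":[0,0,0],"roll":0},{"claw":0,"linear":[0,0,0],"roll":0},{"claw":0,"linear":[0,0,0],"roll":0},{"claw":0,"linear":[0,0,0],"roll":0},{"claw":0,"linear":[0,0,0],"roll":0}]' 25
```

```text
clock: 3.5
tcp_pos: [0.6202, 0.0668, 0.0964]
tool_rot: [-179.9, 0.2, 37.8]
force: [-0.9, 0.1, 0.2]
grip_width: 0.601
grip_force: 0.0
clock: 4.0
tcp_pos: [0.6217, 0.068, 0.0997]
tool_rot: [-180.0, -0.1, 37.9]
force: [-2.4, 1.1, 6.3]
grip_width: 0.13
grip_force: 29.2
```

```bash
python3 -m crank '[{"claw":0,"linear":[0,0,-0.4],"roll":0},{"claw":0,"linear":[0,0,-0.4],"roll":-6},{"claw":0,"linear":[0,0,-0.4],"roll":-12},{"claw":0,"linear":[0,0,-0.4],"roll":-18},{"claw":0,"linear":[0,0,-0.4],"roll":-24}]'
python3 -m crank '[{"claw":0,"linear":[0,0,0],"roll":-6},{"claw":0,"linear":[0,0,0],"roll":-12},{"claw":0,"linear":[0,0,0],"roll":-18},{"claw":0,"linear":[0,0,0],"roll":-24},{"claw":0,"linear":[0,0,0],"roll":-30}]'
python3 -m crank '[{"claw":0,"linear":[0,0,0],"roll":-4},{"claw":0,"linear":[0,0,0],"roll":-8.7},{"claw":0,"linear":[0,0,0],"roll":-8.7},{"claw":0,"linear":[0,0,0],"roll":-8.7}]'
python3 -m crank '[{"claw":0.6,"linear":[0,0,0],"roll":0},{"claw":0.6,"linear":[0,0,0],"roll":0},{"claw":0.6,"linear":[0,0,-3],"roll":0},{"claw":0.6,"linear":[0,0,-8],"roll":0},{"claw":0.6,"linear":[0,0,-13],"roll":0}]'

```

```text
clock: 4.5
tcp_pos: [0.6211, 0.068, 0.1006]
tool_rot: [-180.0, 0.0, 62.2]
force: [6.7, 1.3, -18.8]
grip_width: 0.133
grip_force: 26.8
clock: 5.0
tcp_pos: [0.6208, 0.068, 0.1006]
tool_rot: [-179.9, -0.0, 92.2]
force: [3.8, 1.7, -16.9]
grip_width: 0.132
grip_force: 27.0
clock: 5.4
tcp_pos: [0.6206, 0.068, 0.1006]
tool_rot: [-179.9, -0.0, 100.6]
force: [4.8, 2.5, -16.6]
grip_width: 0.132
grip_force: 27.0
clock: 5.9
tcp_pos: [0.6211, 0.0667, 0.2343]
tool_rot: [-180.0, 0.0, 100.5]
force: [1.4, 0.7, 1.8]
grip_width: 0.6
grip_force: 0.0
```

```bash
python3 -m crank '[{"claw":0.8,"linear":[-2,-4,0],"roll":0},{"claw":0.8,"linear":[-4,-8,0],"roll":0},{"claw":0.8,"linear":[-8,-10,-1],"roll":0},{"claw":0.8,"linear":[-12,-10,-2],"roll":0},{"claw":0.8,"linear":[-14,-10,-2],"roll":0}]'
python3 - <<'E'
from h import *
s=snap('top')
c=s['img'][140:260,135:295,::-1]
cv2.imwrite('pics/crop1.png',cv2.resize(c,None,fx=5,fy=5,interpolation=cv2.INTER_CUBIC))
E
```

```text
clock: 6.4
tcp_pos: [0.5494, -0.0936, 0.2553]
tool_rot: [179.7, 0.2, 100.3]
force: [0.7, -1.0, 0.4]
grip_width: 0.8
grip_force: 0.0
```

View pics/crop1.png

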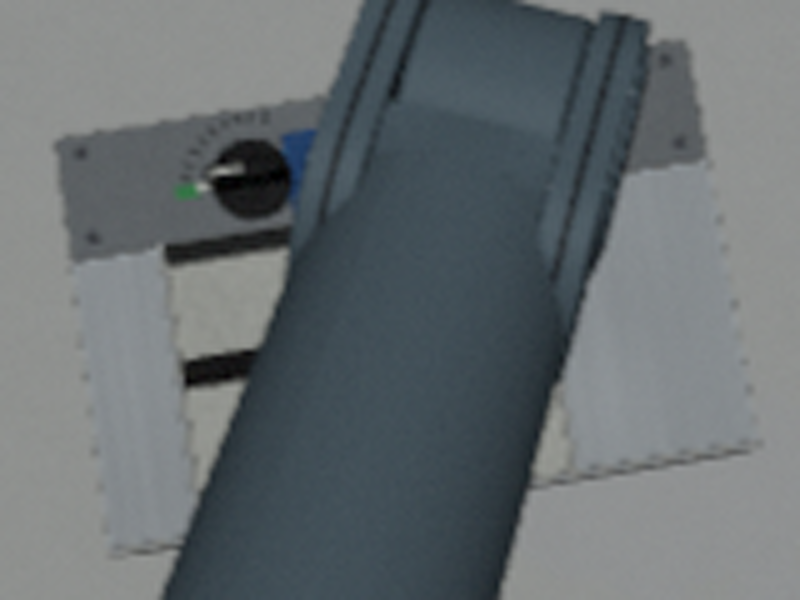

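```bash
python3 - <<'E'
from h import *
s=snap('top')
f=lambda x,y,z:tuple(np.round((np.array(pix(s,[.51881+.9828*x-.1845*y,-.01295+.1845*x+.9828*y,z]))-[135,140])*5+2))
for a in (1.45,1.571,1.69):
    c,n=np.cos(a),np.sin(a)
    print(a,'bar',f(.116+.022*c,.061+.022*n,.12),f(.116-.022*c,.061-.022*n,.12),'hub edge',f(.116+.024*c,.061+.024*n,.09),'green',f(.116,.1,.078))
q=r.state();print(q['tcp_pos'],q['q'])
p=q['tcp_pos'][:2]-np.array([.51881,-.01295]);y=np.radians(10.65);print('tray',p@[np.cos(y),np.sin(y)],p@[-np.sin(y),np.cos(y)])
E
```

```text
1.45 bar (np.float64(203.0), np.float64(168.0)) (np.float64(281.0), np.float64(165.0)) hub edge (np.float64(209.0), np.float64(178.0)) green (np.float64(188.0), np.float64(190.0))
1.571 bar (np.float64(204.0), np.float64(172.0)) (np.float64(280.0), np.float64(160.0)) hub edge (np.float64(210.0), np.float64(182.0)) green (np.float64(188.0), np.float64(190.0))
1.69 bar (np.float64(204.0), np.float64(177.0)) (np.float64(279.0), np.float64(156.0)) hub edge (np.float64(211.0), np.float64(187.0)) green (np.float64(188.0), np.float64(190.0))
[ 0.54916116 -0.09334784  0.2539565 ] [-11.19978223  20.75244822  20.64952208 102.28136663  -8.33422916
  58.27693971  22.79960234]
tray 0.014970098555279424 -0.08462211407719043
```

```bash
python3 - <<'E'
from h import *
s=snap('scene','scene1.png')
i=s['img'].astype(int); m=(i[:,:,2]>i[:,:,0]+35)&(i[:,:,2]>i[:,:,1]+25)
vs,us=np.nonzero(m); P=np.array([world(s,u,v,.083) for u,v in zip(us,vs)]) 
y=np.radians(10.65);d=P[:,:2]-[.51881,-.01295]; x=d@[np.cos(y),np.sin(y)]*1e3; t=d@[-np.sin(y),np.cos(y)]*1e3
k=(abs(x)<220)&(abs(t)<250); x,t=x[k],t[k]; print(k.sum(),x.min(),x.max(),t.min(),t.max())
for a in range(-115,60,15):
    q=(t>=a)&(t<a+15)
    if q.sum()>5: print(a,q.sum(),np.percentile(x[q],[2,50,98]).round(1))
E
```

```text
488 90.17860100291196 139.38804188014734 -109.18551327357436 39.92073904591408
-115 35 [ 91.8 113.9 136.8]
-100 54 [ 90.6 114.4 138.3]
-85 50 [ 91.1 115.1 137.5]
-70 45 [ 91.7 113.6 136.8]
-55 54 [ 90.6 114.5 138.6]
-40 51 [ 91.2 113.6 136.4]
-25 42 [ 92.9 114.8 137.2]
-10 51 [ 91.8 114.3 137.3]
5 45 [ 90.9 113.3 136.9]
20 49 [ 91.6 115.8 137.7]
35 12 [ 94.1 109.7 134.5]
```

View pics/scene1.png

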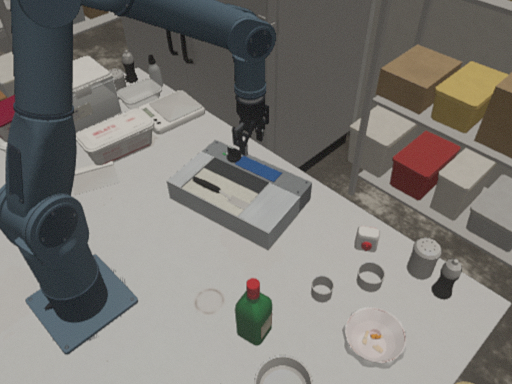

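The scene view shows the shutter lying along the housing, with its centreline at a constant tray x≈114. So the dial is at the mark and the opening is clear. Next I go above the handle.

```bash
python3 -m crank '[{"claw":0.7,"linear":[4,0,0],"roll":-0.3},{"claw":0.7,"linear":[9,0,0],"roll":-0.3},{"claw":0.7,"linear":[14,0,3],"roll":-0.3},{"claw":0.7,"linear":[18.3,0,7],"roll":-0.3},{"claw":0.7,"linear":[18.3,0,10],"roll":-0.3}]' 20
python3 -m crank '[{"claw":0.7,"linear":[0,0,2],"roll":0},{"claw":0.7,"linear":[0,0,2],"roll":0}]'
python3 - <<'E'
from h import *
q=r.state();print(q['tcp_pos'],q['tool_rot'])
p=q['tcp_pos'][:2]-np.array([.51881,-.01295]);y=np.radians(10.65);print('tray',p@[np.cos(y),np.sin(y)],p@[-np.sin(y),np.cos(y)])
s=snap('top')
c=s['img'][140:260,135:295,::-1]
cv2.imwrite('pics/crop2.png',cv2.resize(c,None,fx=5,fy=5,interpolation=cv2.INTER_CUBIC))
E
```

```text
clock: 7.05
tcp_pos: [0.5148, 0.0983, 0.1526]
tool_rot: [179.8, -0.2, 101.3]
force: [0.7, 0.5, -0.4]
grip_width: 0.704
grip_force: 0.0
clock: 7.25
tcp_pos: [0.5124, 0.0928, 0.1299]
tool_rot: [-179.7, -0.0, 101.1]
force: [0.7, -0.3, -0.2]
grip_width: 0.7
grip_force: 0.0
[0.5123662  0.09280424 0.12986203] [-1.79670186e+02 -6.30530820e-03  1.01069436e+02]
tray 0.013211536682017926 0.10512343379282096
```

View pics/crop2.png

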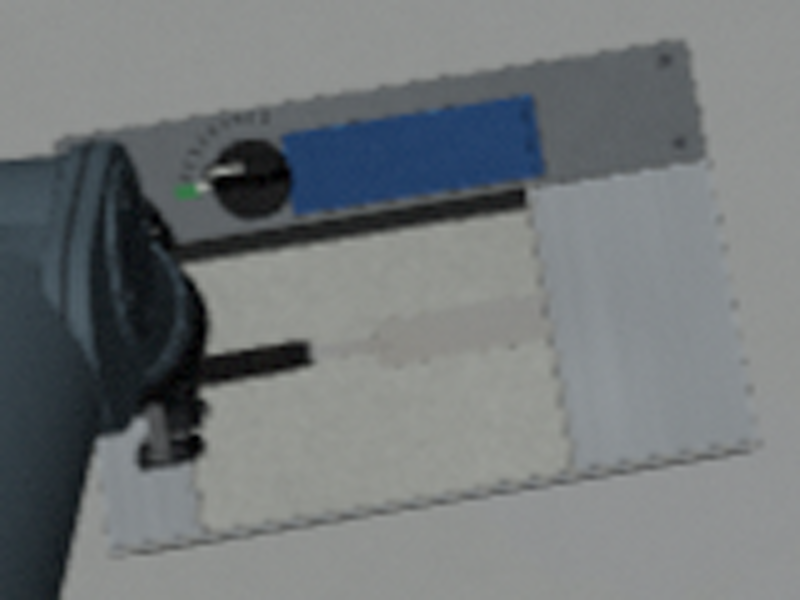

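The shutter is clear and the spatula lies parallel to the tray axis: handle front at (310,352), blade centre at (540,318). Settle, then descend.

```bash
python3 -m crank '[{"claw":0.7,"linear":[0,0.1,2],"roll":0.2},{"claw":0.7,"linear":[0,0.1,2.5],"roll":0.2},{"claw":0.7,"linear":[0,0.1,3],"roll":0.2},{"claw":0.7,"linear":[0,0.1,3],"roll":0.2}]'
python3 - <<'E'
from h import *
q=r.state();print(q['tcp_pos'],q['tool_rot'])
p=q['tcp_pos'][:2]-np.array([.51881,-.01295]);y=np.radians(10.65);print('tray',p@[np.cos(y),np.sin(y)],p@[-np.sin(y),np.cos(y)])
E
```

```text
clock: 7.7
tcp_pos: [0.5165, 0.0914, 0.1028]
tool_rot: [180.0, -0.0, 100.7]
force: [0.7, 0.9, -0.1]
grip_width: 0.7
grip_force: 0.0
[0.51645393 0.09140063 0.1028412 ] [ 1.79965298e+02 -7.07349598e-03  1.00670366e+02]
tray 0.016969459912706215 0.10298855988034473
```

```bash
python3 -m crank '[{"claw":0.7,"linear":[-0.4,-0.2,2],"roll":0},{"claw":0.7,"linear":[-0.4,-0.2,4],"roll":0},{"claw":0.7,"linear":[-0.4,-0.2,6],"roll":0},{"claw":0.7,"linear":[-0.4,-0.2,8],"roll":0},{"claw":0.7,"linear":[-0.4,-0.2,9],"roll":0}]'
python3 -m crank '[{"claw":0.7,"linear":[0,0,0],"roll":0},{"claw":0,"linear":[0,0,0],"roll":0},{"claw":0,"linear":[0,0,0],"roll":0},{"claw":0,"linear":[0,0,0],"roll":0},{"claw":0,"linear":[0,0,0],"roll":0}]' 20
python3 - <<'E'
from h import *
q=r.state();print(q)
p=q['tcp_pos'][:2]-np.array([.51881,-.01295]);y=np.radians(10.65);print('tray',p@[np.cos(y),np.sin(y)],p@[-np.sin(y),np.cos(y)])
E
```

```text
clock: 8.2
tcp_pos: [0.5148, 0.0871, 0.0118]
tool_rot: [-180.0, -0.0, 100.7]
force: [0.3, 0.4, -0.3]
grip_width: 0.7
grip_force: 0.0
clock: 8.7
tcp_pos: [0.5157, 0.0873, 0.0132]
tool_rot: [179.9, -0.0, 100.7]
force: [-0.4, -0.1, 5.6]
grip_width: 0.198
grip_force: 23.2
{'clock': 8.7, 'q': array([-22.38243324,  38.90706752,  10.06096669, 114.38721428,
       -13.64996103,  27.70747784,   8.28340142]), 'joint_velocities': array([ 0.0945131 ,  0.12459715, -0.08719017, -0.08446005,  0.0389721 ,
       -0.09077246, -0.06292254]), 'joint_efforts': array([ 4.34007193e-02, -4.98742104e+01,  4.07932073e+00, -1.25507346e+01,
        3.17218469e-02, -1.07671679e-01,  1.80592539e-02]), 'tcp_pos': array([0.51574093, 0.08729022, 0.01315699]), 'tool_rot': array([ 1.79899178e+02, -7.10804082e-03,  1.00682137e+02]), 'force': array([-0.42361628, -0.12613639,  5.55119942]), 'moment': array([-0.04405381,  0.08118233,  0.04366118]), 'grip_force': 23.17621748300553, 'grip_width': 0.1978102254078911}
tray 0.015509093226026373 0.09908072127079162
```

```bash
python3 -m crank '[{"claw":0,"linear":[0,0,-0.1],"roll":0},{"claw":0,"linear":[0,0,-0.2],"roll":0},{"claw":0,"linear":[0,0,-0.3],"roll":0},{"claw":0,"linear":[0,0,-0.3],"roll":0}]'
python3 -m crank '[{"claw":0,"linear":[-1,0,-0.1],"roll":0},{"claw":0,"linear":[-2,0,-0.1],"roll":0},{"claw":0,"linear":[-3,0,-0.1],"roll":0},{"claw":0,"linear":[-4,0,-0.1],"roll":0},{"claw":0,"linear":[-4.7,0,-0.1],"roll":0}]'
python3 -m crank '[{"claw":0,"linear":[0,0,0],"roll":0},{"claw":0,"linear":[0,0,0],"roll":0}]'
python3 - <<'E'
from h import *
q=r.state();print(q['moment'])
p=q['tcp_pos'][:2]-np.array([.51881,-.01295]);y=np.radians(10.65);print('tray',p@[np.cos(y),np.sin(y)],p@[-np.sin(y),np.cos(y)])
s=snap('top')
c=s['img'][140:260,135:295,::-1]
cv2.imwrite('pics/crop3.png',cv2.resize(c,None,fx=5,fy=5,interpolation=cv2.INTER_CUBIC))
E
```

```text
clock: 9.1
tcp_pos: [0.5148, 0.0871, 0.0153]
tool_rot: [-180.0, 0.0, 100.7]
force: [-0.6, 0.9, 0.0]
grip_width: 0.198
grip_force: 22.6
clock: 9.6
tcp_pos: [0.5238, 0.0392, 0.0163]
tool_rot: [-180.0, 0.0, 100.6]
force: [-0.4, -0.1, 0.3]
grip_width: 0.197
grip_force: 22.5
clock: 9.8
tcp_pos: [0.5236, 0.041, 0.0162]
tool_rot: [-180.0, -0.0, 100.7]
force: [-0.3, -0.4, 0.5]
grip_width: 0.199
grip_force: 22.5
[ 0.03447601  0.03952594 -0.00573736]
tray 0.014662065792741149 0.05211808046091613
```

View pics/crop3.png

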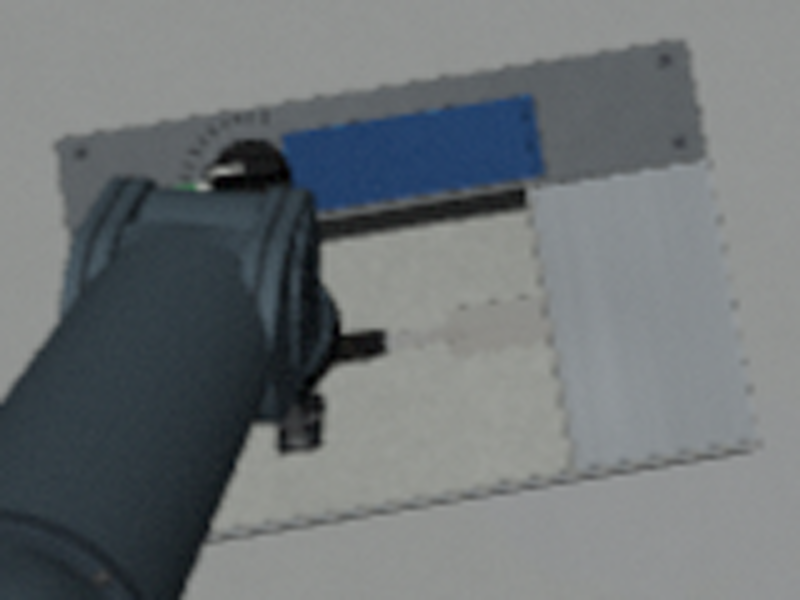

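The handle front moved to (385,342), so the tool slid 47 mm. Its end is now at y≈112, clear of the short lip edge at 120. I'll check whether the claw command can lower the grip force so the tool can pivot gently.

```bash
python3 -m crank '[{"claw":0.19,"linear":[0,0,0],"roll":0},{"claw":0.19,"linear":[0,0,0],"roll":0}]' 20
python3 -m crank '[{"claw":0.2,"linear":[0,0,0],"roll":0},{"claw":0.2,"linear":[0,0,0],"roll":0}]' 20
```

```text
clock: 10.05
tcp_pos: [0.5236, 0.0415, 0.0163]
tool_rot: [180.0, -0.0, 100.7]
force: [0.6, 0.3, -0.4]
grip_width: 0.197
grip_force: 22.5
clock: 10.25
tcp_pos: [0.5236, 0.0411, 0.0163]
tool_rot: [180.0, 0.0, 100.7]
force: [-0.1, 0.5, -0.8]
grip_width: 0.199
grip_force: 13.7
```

```bash
python3 -m crank '[{"claw":0.205,"linear":[0,0,0],"roll":0},{"claw":0.205,"linear":[0,0,0],"roll":0}]'
python3 -m crank '[{"claw":0.205,"linear":[0,0,-0.7],"roll":0},{"claw":0.205,"linear":[0,0,-1.5],"roll":0},{"claw":0.205,"linear":[0,0,-2.2],"roll":0},{"claw":0.205,"linear":[0,0,-3],"roll":0},{"claw":0.205,"linear":[0,0,-3],"roll":0}]'
python3 - <<'E'
from h import *
s=snap('scene')
u,v=map(int,pix(s,[.52,0,.06])); print(u,v)
c=s['img'][v-75:v+75,u-100:u+100,::-1]
cv2.imwrite('pics/sc4.png',cv2.resize(c,None,fx=4,fy=4,interpolation=cv2.INTER_CUBIC))
E
```

```text
clock: 10.45
tcp_pos: [0.5237, 0.0409, 0.0163]
tool_rot: [180.0, 0.0, 100.7]
force: [0.2, 0.3, -0.1]
grip_width: 0.203
grip_force: 2.8
clock: 10.95
tcp_pos: [0.5246, 0.041, 0.0477]
tool_rot: [179.9, 0.0, 100.7]
force: [-0.8, -0.3, -1.5]
grip_width: 0.199
grip_force: 2.2
225 187
```

View pics/sc4.png

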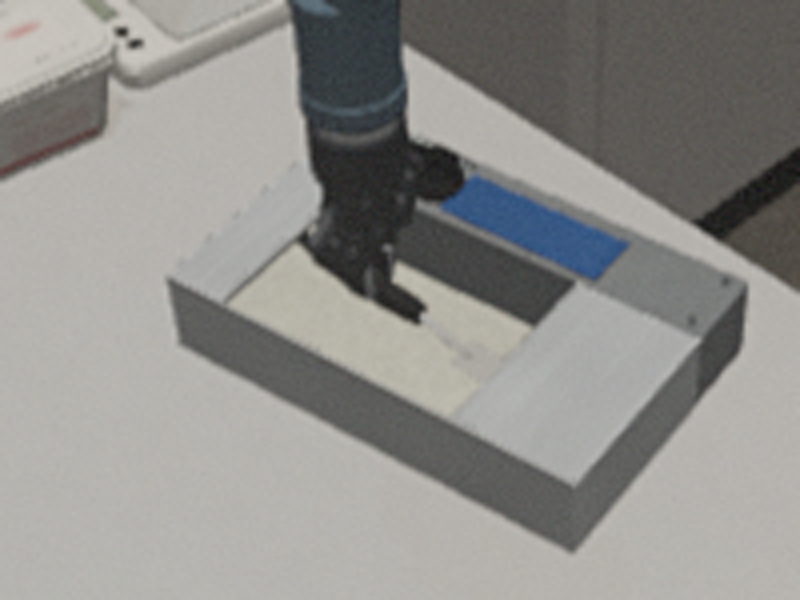

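The handle is still held, at about 2 N, and appears to tilt down toward the blade. I'll measure the tilt from depth.

```bash
cat >> h.py <<'E'
def cloud(n,lim=(-.3,.3)):
    s=snap(n); f=192/np.tan(np.radians(s['vfov'])/2)
    R=cv2.Rodrigues(np.array(s['rvec'],float))[0];t=np.array(s['tvec'],float).ravel()
    v,u=np.mgrid[0:384,0:512]; Z=s['z_map']; k=Z>0
    C=np.stack([(u-s['cx'])/f*Z,(v-s['cy'])/f*Z,Z],-1)[k]
    W=(C-t)@R; y=np.radians(10.65); d=W[:,:2]-[.51881,-.01295]
    return np.c_[d@[np.cos(y),np.sin(y)],d@[-np.sin(y),np.cos(y)],W[:,2]]*1e3, s['img'][k]
def prof(n,zmin=12,ys=(-110,140),dx=14):
    P,c=cloud(n)
    k=(abs(P[:,0]-14.5)<dx)&(P[:,2]>zmin)&(P[:,1]>ys[0])&(P[:,1]<ys[1])&(P[:,2]<400)
    P=P[k]
    for a in range(ys[0],ys[1],8):
        q=P[(P[:,1]>=a)&(P[:,1]<a+8)]
        if len(q)>1: print(n,a+4,len(q),np.percentile(q[:,0],[5,50,95]).round(0),'z',np.percentile(q[:,2],[5,50,95]).round(0))
E
python3 - <<'E'
from h import *
prof('top',8,(-100,60)); prof('scene',8,(-100,40))
E
```

```text
top -96 27 [ 2. 15. 26.] z [12. 18. 78.]
top -88 22 [ 3. 14. 28.] z [12. 16. 19.]
top -80 25 [ 1. 14. 26.] z [14. 17. 20.]
top -72 24 [ 3. 15. 28.] z [15. 19. 22.]
top -64 24 [ 1. 15. 26.] z [17. 20. 23.]
top -56 25 [ 2. 15. 27.] z [16. 20. 24.]
top -48 21 [ 3. 15. 25.] z [20. 22. 25.]
top -40 25 [ 1. 16. 26.] z [20. 24. 27.]
top -32 13 [ 4. 14. 25.] z [22. 26. 31.]
top -24 8 [12. 16. 19.] z [28. 31. 34.]
top -16 5 [11. 13. 16.] z [32. 38. 38.]
top -8 9 [11. 14. 17.] z [34. 38. 41.]
top 0 23 [11. 20. 28.] z [ 42. 363. 394.]
top 8 45 [ 2. 12. 21.] z [ 47. 357. 392.]
top 16 58 [ 2. 11. 23.] z [ 52. 228. 271.]
top 24 16 [ 6. 12. 20.] z [49. 55. 59.]
top 32 6 [ 7. 11. 17.] z [51. 56. 59.]
scene -96 2 [ 1.  8. 15.] z [76. 77. 77.]
scene -64 13 [ 1. 12. 25.] z [17. 21. 25.]
scene -56 20 [ 2. 15. 26.] z [18. 21. 25.]
scene -48 17 [ 3. 13. 25.] z [17. 21. 25.]
scene -40 18 [ 3. 11. 24.] z [19. 24. 28.]
scene -32 10 [ 8. 15. 27.] z [21. 24. 30.]
scene -24 8 [ 9. 11. 18.] z [28. 30. 38.]
scene -16 8 [11. 13. 16.] z [30. 37. 41.]
scene -8 6 [ 9. 11. 14.] z [36. 40. 41.]
scene 0 76 [ 7. 19. 28.] z [ 42. 369. 397.]
scene 8 134 [ 2.  9. 21.] z [ 48. 360. 397.]
scene 16 248 [ 1. 10. 26.] z [ 57. 260. 323.]
scene 24 34 [ 1.  8. 21.] z [ 42. 140. 269.]
scene 32 52 [ 1. 10. 27.] z [ 45. 123. 152.]
scene 40 34 [ 3. 16. 26.] z [ 48. 100. 151.]
```

The tool pivots by itself, with the blade at about 9.5° and the tip still on the floor. I'll keep lifting gently.

```bash
python3 -m crank '[{"claw":0.205,"linear":[0,0,-0.8],"roll":0},{"claw":0.205,"linear":[0,0,-1.6],"roll":0},{"claw":0.205,"linear":[0,0,-2.4],"roll":0},{"claw":0.205,"linear":[0,0,-3.2],"roll":0},{"claw":0.205,"linear":[0,0,-4],"roll":0}]'
python3 - <<'E'
from h import *
prof('top',8,(-100,60),6)
E
```

```text
clock: 11.6
tcp_pos: [0.5238, 0.0409, 0.0872]
tool_rot: [180.0, 0.0, 100.7]
force: [-0.4, -0.3, -0.5]
grip_width: 0.206
grip_force: 2.2
top -96 11 [10. 16. 20.] z [26. 29. 78.]
top -88 11 [11. 14. 20.] z [28. 31. 34.]
top -80 10 [ 9. 15. 18.] z [30. 34. 37.]
top -72 10 [ 9. 13. 19.] z [31. 36. 40.]
top -64 13 [10. 15. 20.] z [32. 38. 40.]
top -56 10 [ 9. 15. 18.] z [38. 40. 42.]
top -48 10 [10. 13. 19.] z [38. 42. 47.]
top -40 11 [11. 15. 20.] z [42. 45. 47.]
top -32 11 [ 9. 15. 18.] z [45. 47. 52.]
top -24 7 [10. 13. 16.] z [51. 55. 57.]
top -16 9 [10. 13. 17.] z [56. 60. 64.]
top -8 9 [11. 14. 18.] z [62. 64. 70.]
top 0 9 [11. 15. 18.] z [68. 72. 81.]
top 8 10 [10. 15. 18.] z [81. 86. 89.]
top 16 39 [ 9. 14. 20.] z [ 86. 250. 322.]
top 24 11 [11. 16. 20.] z [88. 90. 95.]
top 32 4 [ 9. 12. 14.] z [91. 91. 93.]
```

```bash
python3 -m crank '[{"claw":0.205,"linear":[0,0,-0.9],"roll":0},{"claw":0.205,"linear":[0,0,-1.8],"roll":0},{"claw":0.205,"linear":[0,0,-2.7],"roll":0},{"claw":0.205,"linear":[0,0,-3.6],"roll":0},{"claw":0.205,"linear":[0,0,-4.5],"roll":0}]'
python3 - <<'E'
from h import *
prof('top',8,(-100,60),6)
E
```

```text
clock: 12.15
tcp_pos: [0.5237, 0.0409, 0.1321]
tool_rot: [180.0, 0.0, 100.7]
force: [0.2, -0.1, -0.9]
grip_width: 0.202
grip_force: 2.2
top -96 11 [ 9. 15. 19.] z [34. 39. 75.]
top -88 11 [10. 13. 19.] z [37. 39. 44.]
top -80 12 [11. 15. 20.] z [42. 45. 49.]
top -72 9 [10. 15. 19.] z [47. 50. 51.]
top -64 11 [ 9. 13. 18.] z [49. 54. 58.]
top -56 12 [10. 15. 20.] z [55. 58. 62.]
top -48 10 [11. 17. 20.] z [61. 64. 66.]
top -40 11 [ 9. 12. 18.] z [62. 65. 71.]
top -32 12 [10. 14. 19.] z [68. 71. 75.]
top -24 12 [10. 15. 19.] z [71. 75. 80.]
top -16 11 [10. 14. 18.] z [77. 82. 88.]
top -8 9 [11. 14. 18.] z [89. 92. 95.]
top 0 9 [12. 14. 18.] z [ 98. 100. 105.]
top 8 12 [ 9. 13. 18.] z [106. 114. 121.]
top 16 44 [ 9. 14. 20.] z [120. 293. 370.]
top 24 12 [10. 14. 18.] z [126. 129. 131.]
top 32 8 [11. 15. 19.] z [129. 131. 134.]
```

The tilt is now 29° with the tip at y≈-163 and still under the lip height. Firm up the grip and draw it out along its own axis.

```bash
python3 -m crank '[{"claw":0.19,"linear":[0,0,-0.2],"roll":0},{"claw":0.1,"linear":[0,0,-0.3],"roll":0},{"claw":0,"linear":[0,0,-0.4],"roll":0},{"claw":0,"linear":[0,0,-0.4],"roll":0}]' 35
python3 -m crank '[{"claw":0,"linear":[1.2,0,-0.7],"roll":0},{"claw":0,"linear":[2.6,0,-1.5],"roll":0},{"claw":0,"linear":[4,0,-2.3],"roll":0},{"claw":0,"linear":[5.5,0,-3.1],"roll":0},{"claw":0,"linear":[7,0,-4],"roll":0}]'
python3 - <<'E'
from h import *
prof('top',8,(-130,100),6)
E
```

```text
clock: 12.6
tcp_pos: [0.5235, 0.0409, 0.1351]
tool_rot: [-180.0, 0.0, 100.7]
force: [-0.2, -0.1, -1.4]
grip_width: 0.188
grip_force: 35.0
clock: 13.1
tcp_pos: [0.5101, 0.1113, 0.1758]
tool_rot: [-180.0, -0.0, 100.7]
force: [0.0, 1.0, -0.8]
grip_width: 0.194
grip_force: 35.0
top -126 11 [ 9. 14. 19.] z [74. 77. 79.]
top -118 10 [ 9. 13. 19.] z [74. 77. 80.]
top -110 12 [10. 14. 20.] z [75. 77. 80.]
top -102 11 [10. 15. 19.] z [72. 76. 78.]
top -86 7 [11. 15. 19.] z [44. 47. 49.]
top -78 11 [10. 16. 20.] z [47. 49. 56.]
top -70 11 [10. 14. 20.] z [52. 57. 61.]
top -62 12 [ 9. 14. 18.] z [57. 59. 63.]
top -54 10 [10. 16. 19.] z [60. 63. 68.]
top -46 11 [10. 14. 20.] z [65. 68. 73.]
top -38 11 [10. 15. 19.] z [68. 72. 76.]
top -30 12 [ 9. 14. 18.] z [74. 76. 78.]
top -22 11 [10. 16. 20.] z [78. 81. 83.]
top -14 11 [10. 14. 20.] z [84. 85. 87.]
top -6 13 [ 9. 15. 19.] z [85. 88. 93.]
top 2 11 [10. 13. 18.] z [90. 94. 97.]
top 10 12 [11. 15. 19.] z [ 94.  97. 101.]
top 18 14 [ 9. 14. 20.] z [ 99. 101. 105.]
top 26 12 [10. 14. 18.] z [101. 106. 108.]
top 34 12 [10. 15. 19.] z [109. 110. 112.]
top 42 14 [ 9. 14. 20.] z [111. 115. 117.]
top 50 12 [ 9. 13. 18.] z [116. 121. 126.]
top 58 11 [10. 13. 18.] z [124. 127. 133.]
top 66 12 [10. 13. 16.] z [132. 135. 143.]
top 74 10 [11. 14. 17.] z [ 68. 145. 147.]
top 82 35 [10. 13. 19.] z [153. 324. 384.]
top 90 40 [ 9. 15. 20.] z [166. 323. 396.]
top 98 10 [ 9. 14. 19.] z [169. 171. 175.]
```

The tip is out from under the lip, at y≈-90. A little further along, then straight up.

```bash
python3 -m crank '[{"claw":0,"linear":[1.2,0,-1],"roll":0},{"claw":0,"linear":[1.6,0,-3],"roll":0},{"claw":0,"linear":[1.6,0,-6],"roll":0},{"claw":0,"linear":[1.6,0,-9],"roll":0},{"claw":0,"linear":[1.6,0,-12],"roll":0}]'
python3 -m crank '[{"claw":0,"linear":[-2,0,-3],"roll":0},{"claw":0,"linear":[-4,0,-6],"roll":0},{"claw":0,"linear":[-6,0,-8],"roll":0},{"claw":0,"linear":[-7,0,-9],"roll":0},{"claw":0,"linear":[-7.5,0,-9],"roll":0}]'
python3 -m crank '[{"claw":0,"linear":[0,0,0],"roll":0},{"claw":0,"linear":[0,0,0],"roll":0},{"claw":0,"linear":[0,0,0],"roll":0},{"claw":0,"linear":[0,0,0],"roll":0},{"claw":0,"linear":[0,0,0],"roll":0}]'
python3 - <<'E'
from h import *
prof('top',100,(-220,100),8)
s=snap('scene','scene5.png')
E
```

```text
clock: 13.65
tcp_pos: [0.5073, 0.1254, 0.2967]
tool_rot: [-180.0, 0.0, 100.7]
force: [0.1, 0.4, -0.6]
grip_width: 0.189
grip_force: 35.0
clock: 14.15
tcp_pos: [0.5221, 0.051, 0.3864]
tool_rot: [179.9, -0.0, 100.6]
force: [-0.8, -0.1, -0.9]
grip_width: 0.189
grip_force: 35.0
clock: 14.65
tcp_pos: [0.5214, 0.0521, 0.3849]
tool_rot: [-180.0, 0.0, 100.7]
force: [0.4, -0.7, -1.0]
grip_width: 0.19
grip_force: 35.0
top -144 17 [ 7. 17. 22.] z [255. 257. 261.]
top -136 20 [ 8. 14. 20.] z [260. 262. 264.]
top -128 21 [ 8. 14. 21.] z [261. 266. 268.]
top -120 21 [ 8. 14. 22.] z [267. 270. 274.]
top -112 23 [ 7. 14. 22.] z [270. 275. 277.]
top -104 22 [ 8. 15. 22.] z [275. 279. 282.]
top -96 20 [ 8. 13. 21.] z [280. 282. 285.]
top -88 23 [ 7. 14. 21.] z [284. 286. 289.]
top -80 21 [ 7. 14. 22.] z [289. 291. 294.]
top -72 22 [ 8. 14. 21.] z [293. 295. 298.]
top -64 23 [ 7. 14. 21.] z [297. 300. 302.]
top -56 24 [ 7. 14. 21.] z [301. 304. 307.]
top -48 23 [ 8. 15. 22.] z [305. 307. 311.]
top -40 22 [ 9. 16. 21.] z [309. 312. 315.]
top -32 25 [ 7. 13. 21.] z [313. 316. 319.]
top -24 26 [ 8. 15. 22.] z [317. 320. 323.]
top -16 23 [ 8. 16. 22.] z [322. 325. 327.]
top -8 25 [ 7. 13. 21.] z [326. 330. 335.]
top 0 16 [11. 15. 18.] z [336. 340. 344.]
top 8 15 [11. 14. 18.] z [344. 348. 353.]
top 16 20 [10. 13. 17.] z [353. 357. 371.]
top 24 29 [ 7. 13. 20.] z [368. 373. 377.]
top 32 30 [ 7. 14. 20.] z [375. 378. 382.]
top 40 27 [ 8. 14. 21.] z [379. 383. 386.]
top 48 29 [ 7. 15. 22.] z [382. 387. 390.]
top 56 6 [ 9. 12. 15.] z [387. 390. 392.]
```

View pics/scene5.png

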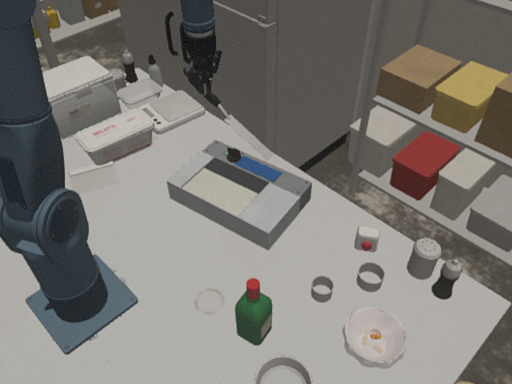

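The scene shows the spatula held above the tray, from the gripper (200,75) to the tip (268,155). Its lowest point is at z≈0.255 m, against the 0.178 needed. The shutter still lies along the housing, and the cutters and timer are untouched. Handing in.

```bash
python3 -c "
from bench import r
print(abs(r.state()['joint_velocities']).max()); print(r.job_done())"
```

```text
0.15673616463387594
the job is handed in; nothing more can be done
None
```

I turned the dial to the green mark, drew the spatula out handle first, and handed the job in at about 15 s with it held still over the tray, its lowest point about 18 cm above the rim; the judge's verdict was not shown.

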